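# Eject a test cartridge and trap it

### The arm

A 6-joint arm with a two-finger parallel gripper is mounted at the origin on a cart in front of the work surface, level with it; the furniture and walls round the work are solid. World frame = base frame: x ahead of the robot, y to its left, z up, the work surface at z = 0. Lengths are in mm, angles in rad, forces in N, time in s.
With the tool pointing down it reaches from about 275 to 1000 mm from the base axis. Payload 8.4 kg.
Tool frame: the origin (TCP) lies between the finger pads; the fingertips stand r.nose_length ahead of it and the grasp point (between the pads) lies 8 mm behind it (r.nose_length is the distance from the TCP to the fingertips, in mm); y points along the fingers, x is the direction in which the jaws open and shut, and the axes are right-handed (so a half turn about y gives the same grasp; the last joint's range is limited). The gripper opens to 85 mm and grips with 20 to 120 N. Pads are 22 mm wide; open, the fingers measure 114 mm over their backs; the gripper's body (76 mm by 85 mm) begins 54 mm behind the grasp point. The pads swing forward as they close: fully open they stand 13 mm farther back than shut.
Start: joints at [-1.328, 0.353, 1.633, -0, 1.155, -0.002], TCP at [151.475, -606.369, 242.281] pointing down, gripper open.
Joint ranges: [-2.63, 2.63], [-0.92, 2.1], [0.06, 2.66], [-1.3, 4.44], [0, 2.69], [-3.02, 3.02]. Speed limits (rad/s): [2.22, 2.22, 2.79, 3.14, 3.14, 3.14].

### API

Orientations are given as [roll, pitch, yaw] about the fixed x, y, z axes, in that order (R = Rz(yaw) Ry(pitch) Rx(roll)).
In Python, from rig import r, cams, order gives the robot as it stands. The module is installed in compiled form; this text tells all that it offers.
- The arm moves only by the shell command python3 -m crank 'ROWS' [FORCE]. ROWS is JSON, a list of rows, each a list of 7 numbers: the turn, a rotation vector about the tool's x, y, z in degrees, then the shift along the tool's x, y, z in cm, then the opening, from -1 (shut) to 1 (fully open). A call has exactly 10 rows; each row shifts and turns the pose as measured when the row begins, along the tool's axes as they then stand; what a row does not reach is not made up. A row lasts 1/12 s, in which the tool goes at most 41.7 mm and 7.16 degrees, less where a joint would pass 70% of its speed; a pose out of reach is approached as far as the arm can. A call with a gripper value outside its range is refused whole. The fingers move at their own pace and stop on an object; FORCE is the grip in N (left out, the last holds). Time passes only in rows, so rows that do not move let the fingers close, or fill a call up. It gives the time, the measured TCP pose, the force and the opening at its end, in the units of the state.
- r.sense(): the state, without advancing time (a new reading comes with each control period).
- cams.grab_frame(name): name is "scene" or "top"; returns the picture (384x512x3 uint8, blue, green, red); there is no depth.
- cams.camera_info(name): a dict with "intrinsics" (3x3 intrinsics, pixels), "view" (4x4, takes a point from world to camera coordinates). Camera axes: x right, y up, looking along -z (the intrinsics and any distortion apply to the point x, -y, -z); pixel columns grow to the right and rows downward; lengths in mm; the calibration is good to about 2 mm. A picture is of the moment at which its call begins. camera_info takes no time and is no camera call.
- order.sign_off(): hands the job in, once; it reports no verdict.
The state is a dict: "clock": time; "qpos": joint angles; "qvel": joint speeds; "joint_efforts": joint torques, N m; "eef_pos": TCP position; "tcp_rot": TCP orientation; "contact_force": force on the tool from outside, world axes, zero at the start; "wrist_torque": the same for the moment, N m; "opening": opening from 0.0 (shut) to 1.0 (fully open).
Only numpy, scipy, OpenCV 4.12 (cv2) and the standard library are available. Lean on these libraries where they do the work, as an engineer would, in place of code of your own. Each camera call takes 0.05 s, during which the arm holds its last target.

### The job

On the small cartridge reader, push the clear sliding cover fully back so that the exit lane is open. Then press the wide eject key beside the lane fully down with one fingertip while the other fingertip stands in the lane, so that the cartridge that pops out is trapped against that finger and does not slide off the lane's end. Do not grasp or lift anything, do not disturb the specimen cups, and finish while still holding the key down and the cartridge trapped.

Things in the scene. Friction and masses are not known exactly. Their poses are not given: they have to be found in the camera images.
- reader: White desktop cartridge reader, fixed to the worktop. Origin: under the front face of its housing, on the exit lane's centre line, at worktop height; z up, -x is the way the cartridge comes out (roughly towards the robot), +y the side with the eject key. Offsets below are in this frame. Housing: x 0 to 112 mm, y -24 to 84 mm, top at z 47 mm (cover rails to 53 mm).
- lane_point (a point): Point on the floor of the lane, the level open track before the housing (floor z 24 mm, x -68 to 0 mm, 30 mm wide between guides 3 mm high), on its centre line (y 0) level with the middle of the key: x -45 mm. A fingertip reaching down here to 4 to 9 mm above the floor when the gate drops blocks the cartridge.
- lane_end (a point): Open end of the lane, on its floor and centre line, x -68 mm: a drop into a low tray (x -140 to -68 mm, y -24 to 24 mm, walls 14 mm high).
- key_top (a point): Centre of the top of the grey eject key, 34 mm (x) by 29 mm (y), two white ribs, at x -45 mm, y +60 mm: 60 mm beside the lane's centre line. Top at z 40 mm at rest (16 mm above the lane floor), 30 mm fully pressed (6 mm above the lane floor, so a second fingertip at the same height hangs free over the lane). Collar round it 27.5 mm high.
- key_part (a joint): Eject key: 0 up, 0.010 m fully down on a firm stop. Sprung: 2 N to start, 4.5 N at the bottom; rises when let go. After 7 mm its gate sinks below the lane floor and a spring pusher at once drives the cartridge out along the lane at about 0.2 m/s, with about 2 N, and keeps pushing. If nothing stops it the cartridge goes over the lane's end.
- ridge (a point): Middle of the front face of the grey grip ridge of the clear cover, y 0, z 57.5 mm; x -66 mm with the cover shut. The ridge is 41 mm wide (y), 6 mm thick and stands from z 47.5 to 63 mm; it moves with the cover. The clear plate behind it (top at z 50 mm) roofs the lane when shut.
- cover_part (a joint): Sliding cover: 0 shut over the lane, 0.060 m fully back over the housing (slides to +x of the reader, away from the lane's end). Takes about 1.2 N to slide and stays where it is left; starts at 0 to 0.010.
- cartridge_mid (a point): Centre of the loose white test cartridge, 50 mm (x) by 28 mm (y) by 16 mm, 30 to 55 g. It starts in the housing at x +25 mm (its front face at about x 0), z 32 mm, lying on the lane floor.
- red_cup: Specimen cup with a red lid, 62 mm across, 72 mm tall, beside the tray on the key's side. Origin at the centre of its underside. Leave alone.
- yellow_cup: Specimen cup with a yellow lid, 62 mm across, 72 mm tall, standing to the right of the reader's tray. Origin at the centre of its underside. Leave alone.

How it is judged:
By the outcome, as a careful person would: the job done as asked, in the order asked, and still so for the second after the job is handed in, while the arm keeps its last pose, push and grip.
It also fails if it takes over 32 s, if anything falls off the work surface, if the arm or the gripper's body presses on something with over 40 N, if the wrist force passes 120 N, or if a joint passes its speed limit or range.

## Working session

There is one attempt and no reset: what is moved stays moved. The work goes in short steps, Python scripts to look and compute and a shell command to move; the robot and the scene stay as the last step left them, time stands still between calls to the robot, and variables do not carry over. Pictures are saved under pics/ and viewed, and the job is handed in when it is done.

```bash
mkdir -p pics
python3 - <<'E'
from rig import r,cams,order
import cv2
print(r.sense(), r.nose_length)
for n in("scene","top"):
    cv2.imwrite(f"pics/{n}0.png",cams.grab_frame(n)); i=cams.camera_info(n); print(n,i)
E
```

```text
{'clock': 0.0, 'qpos': array([-1.32840096e+00,  3.53632460e-01,  1.63415612e+00,  1.84091279e-05,
        1.15523932e+00, -2.37917869e-03]), 'qvel': array([ 0.00015983, -0.00088209, -0.00015746, -0.00096208,  0.00014329,
        0.00155112]), 'joint_efforts': array([-2.60180735e-03, -6.05263066e+01, -3.42069983e+01, -2.48932347e-04,
        9.44874046e-03,  1.32806952e-05]), 'eef_pos': array([ 151.36239442, -605.89371229,  241.56208379]), 'tcp_rot': array([-1.57077608e+00,  1.43519943e-03, -1.32602921e+00]), 'contact_force': array([0.541717  , 0.16304403, 0.27294581]), 'wrist_torque': array([ 0.01914188,  0.01693903, -0.02201219]), 'opening': 1.0006022859795634} 11.0
scene {'intrinsics': array([[440.15006221,   0.        , 253.31435843],
       [  0.        , 440.15006221, 196.19806579],
       [  0.        ,   0.        ,   1.        ]]), 'view': array([[-6.76577536e-01, -7.36353484e-01,  5.13659432e-03,
         4.36397573e+02],
       [ 5.23140049e-01, -4.75739854e-01,  7.07104010e-01,
        -2.69948771e+02],
       [-5.18234819e-01,  4.81097847e-01,  7.07090896e-01,
        -6.75148065e+02],
       [ 0.00000000e+00,  0.00000000e+00,  0.00000000e+00,
         1.00000000e+00]])}
top {'intrinsics': array([[363.13962931,   0.        , 252.22168205],
       [  0.        , 363.13962931, 191.80882293],
       [  0.        ,   0.        ,   1.        ]]), 'view': array([[ 1.83816371e-02, -9.99717229e-01,  1.50856390e-02,
         9.38483551e+01],
       [ 9.96675097e-01,  1.95194026e-02,  7.91059069e-02,
        -5.41522615e+02],
       [-7.93780007e-02,  1.35813847e-02,  9.96752065e-01,
        -8.59909648e+02],
       [ 0.00000000e+00,  0.00000000e+00,  0.00000000e+00,
         1.00000000e+00]])}
```

View pics/scene0.png

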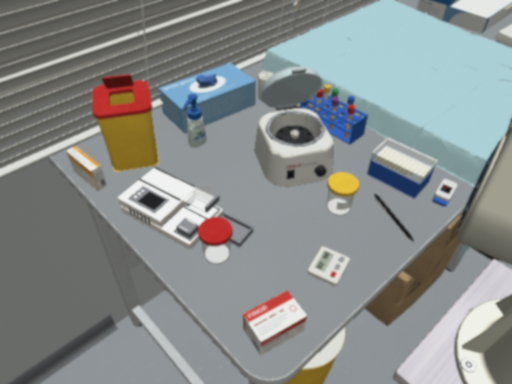

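View pics/top0.png

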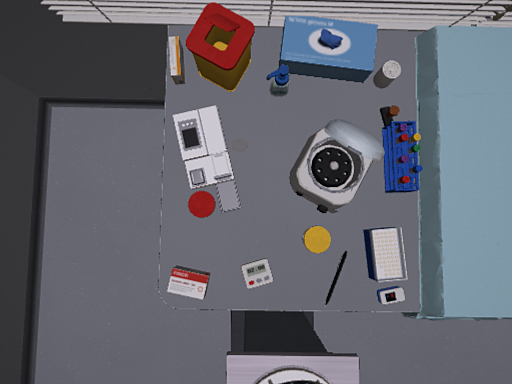

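Run:
```python
import cv2
a=cv2.imread("pics/top0.png")[95:225,155:260]; cv2.imwrite("pics/topz.png",cv2.resize(a,None,fx=4.5,fy=4.5,interpolation=cv2.INTER_CUBIC))
a=cv2.imread("pics/scene0.png")[160:270,110:260]; cv2.imwrite("pics/scz.png",cv2.resize(a,None,fx=5,fy=5,interpolation=cv2.INTER_CUBIC))
```

```text
(no output)
```

View pics/topz.png

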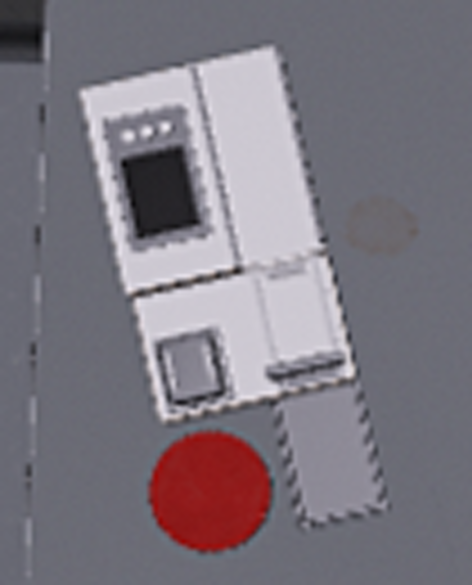

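View pics/scz.png

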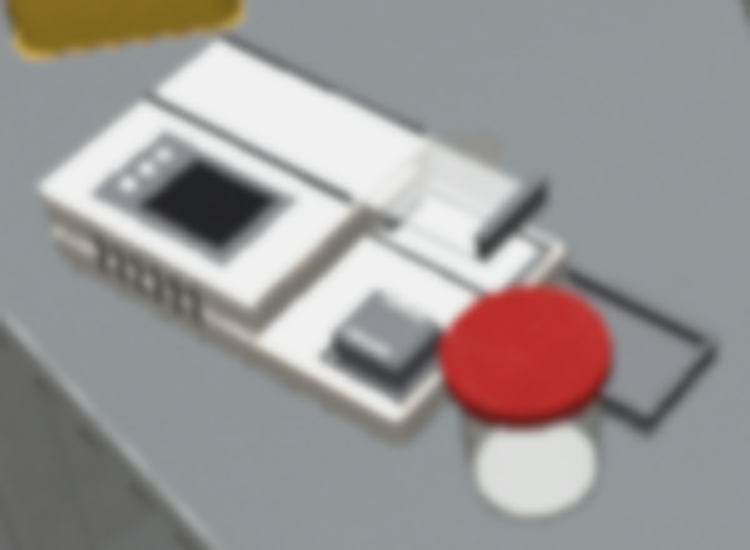

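```bash
cat > h.py <<'E'
import numpy as np, cv2
from rig import cams
def ray(name,uv,z):
    i=cams.camera_info(name);K=i["intrinsics"];V=i["view"];R=V[:3,:3];t=V[:3,3]
    d=np.linalg.inv(K)@np.array([uv[0],uv[1],1.]);d=np.array([d[0],-d[1],-d[2]])
    c=-R.T@t;w=R.T@d
    return c+w*(z-c[2])/w[2]
def proj(name,p):
    i=cams.camera_info(name);K=i["intrinsics"];V=i["view"]
    q=V[:3,:3]@np.asarray(p,float)+V[:3,3];q=K@np.array([q[0],-q[1],-q[2]]);return q[:2]/q[2]
def fit(L,W):
    L=np.array(L,float)[:,:2];W=np.array(W)[:,:2]
    lc,wc=L.mean(0),W.mean(0);H=(L-lc).T@(W-wc)
    a=np.arctan2(H[0,1]-H[1,0],H[0,0]+H[1,1]);c,s=np.cos(a),np.sin(a);R=np.array([[c,-s],[s,c]])
    t=wc-R@lc;return a,t,W-(L@R.T+t)
E
python3 - <<'E'
from h import *
pts=[((112,84,47),(80,90)),((112,-24,47),(275,45)),((0,84,47),(130,297)),((0,-24,47),(328,250)),((-45,60,40),(190,368)),((-140,24,14),(303,525)),((-140,-24,14),(388,507))]
W=[ray("top",(u/4.5+155-.4,v/4.5+95-.4),L[2]) for L,(u,v) in pts]
a,t,res=fit([p[0] for p in pts],W);print(np.degrees(a),t,"\n",res.round(1))
c,s=np.cos(a),np.sin(a);R=np.array([[c,-s],[s,c]])
rd=ray("top",(307/4.5+154.6,367/4.5+94.6),63);print("ridge top local",R.T@(rd[:2]-t))
S={"houseBL":(0,84,47),"houseTL":(112,84,47),"key":(-45,60,40),"trayend":(-140,-24,14),"houseTR":(112,-24,47)}
im=cv2.imread("pics/scene0.png");sc=cv2.resize(im[160:270,110:260],None,fx=5,fy=5)
for k,L in S.items():
    p=R@np.array(L[:2])+t;q=proj("scene",[*p,L[2]]);z=(q-[110,160])*5+2;print(k,z.round());cv2.circle(sc,tuple(int(x) for x in z),5,(0,0,255),2)
cv2.imwrite("pics/sc_chk.png",sc)
hsv=cv2.cvtColor(cv2.imread("pics/top0.png"),cv2.COLOR_BGR2HSV)
for n,m in(("red",((hsv[...,0]<8)|(hsv[...,0]>172))&(hsv[...,1]>150)),("yel",(abs(hsv[...,0].astype(int)-24)<6)&(hsv[...,1]>150))):
    _,_,st,ce=cv2.connectedComponentsWithStats(m.astype(np.uint8))
    for q,cc in zip(st[1:],ce[1:]):
        if q[4]>250: w=ray("top",cc,72);print(n,cc,q,w,R.T@(w[:2]-t))
E
```

```text
14.738662160775844 [630.93534056 189.01870776] 
 [[ 0.6 -0.5]
 [-0.1  1.4]
 [-1.3 -2.1]
 [-1.6 -0.9]
 [ 0.1  1. ]
 [ 1.9  0.1]
 [ 0.2  0.9]]
ridge top local [-6.16875859e+01  3.93838249e-02]
houseBL [254. 306.]
houseTL [ 38. 191.]
key [390. 327.]
trayend [722. 335.]
houseTR [222.  40.]
red [219.92957183  35.72509004] [ 186    3   69   67 2499] [903.6574519 187.8355905  72.       ] [263.44754761 -70.5275793 ]
red [201.18050542 203.74187726] [188 191  27  26 554] [506.08871058 220.30313588  72.        ] [-112.77962453   62.01735847]
yel [219.08270677  37.68421053] [206  26  29  24 399] [898.80527327 189.7087919   72.        ] [259.23158586 -67.48156757]
yel [223.89961759  70.84799235] [ 193   41   58   51 1046] [818.47711493 176.3786578   72.        ] [178.15519387 -59.93675747]
yel [316.78070175 238.98947368] [304 226  27  27 570] [431.18638305 -43.45788908  72.        ] [-252.32098421 -174.00900848]
```

View pics/sc_chk.png

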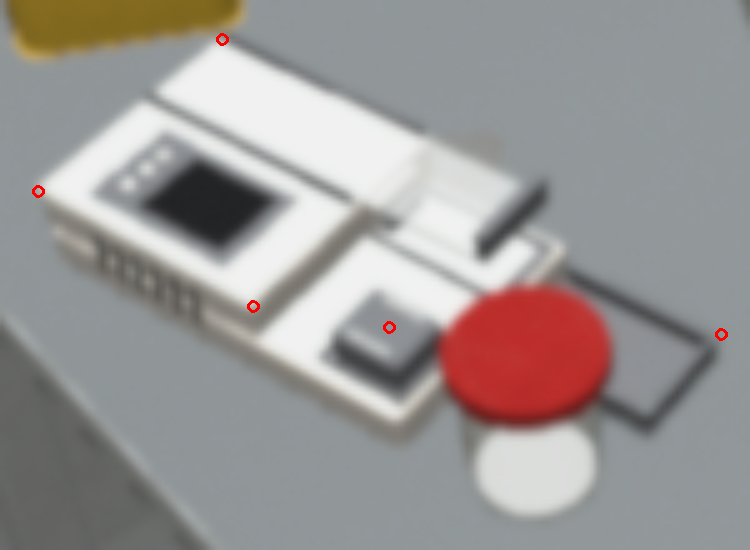

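The overlay in the scene view matches the housing corners, key and tray. The top-view residuals are 2 mm or less and the ridge is at y≈0. The reader origin is at about (631, 189) with a yaw of 14.7°.

```bash
cat >> h.py <<'E'
from scipy.spatial.transform import Rotation as Ro
from rig import r
A=np.radians(14.74);T=np.array([630.9,189.0])
def go(x,y,z):  # target TCP in reader frame
    s=r.sense();c,sn=np.cos(A),np.sin(A)
    p=np.array([*(np.array([[c,-sn],[sn,c]])@[x,y]+T),z])
    R=Ro.from_euler('xyz',s["tcp_rot"]);Rt=Ro.from_euler('xyz',[-np.pi/2,0,A-np.pi/2])
    l=np.array([[c,sn],[-sn,c]])@(s["eef_pos"][:2]-T)
    print("t",round(s["clock"],2),"local",l.round(1),"z",s["eef_pos"][2].round(1),"F reader",(np.array([[c,sn],[-sn,c]])@s["contact_force"][:2]).round(1),s["contact_force"][2].round(1),"open",round(s["opening"],3))
    print("tool shift cm",(R.inv().apply(p-s["eef_pos"])/10).round(2),"turn deg",np.degrees((R.inv()*Rt).as_rotvec()).round(2))
E
python3 -c "
from h import *
go(-98,-30,160)"
```

```text
t 0.1 local [-666.  -646.8] z 241.7 F reader [-0.4 -0.3] 0.4 open 0.997
tool shift cm [-62.37   8.25  56.03] turn deg [-0.   -0.71 -0.07]
```

```bash
python3 -m crank '[[0,-0.1,0,-3,0,2.7,0.06],[0,-0.1,0,-3,0,2.7,0.06],[0,-0.1,0,-3,0,2.7,0.06],[0,-0.1,0,-3,0,2.7,0.06],[0,-0.1,0,-3,0,2.7,0.06],[0,-0.1,0,-3,0,2.7,0.06],[0,-0.1,0,-3,0,2.7,0.06],[0,0,0,-3,0,2.7,0.06],[0,0,0,-3,0,2.7,0.06],[0,0,0,-3,0,2.7,0.06]]' 20; python3 -c "
from h import *
go(-98,-30,160)"
```

```text
clock: 0.93
eef_pos: [338.5, -241.1, 237.8]
tcp_rot: [-1.573, 0.002, -1.324]
contact_force: [1.4, -0.6, -0.2]
opening: 0.527
t 0.93 local [-392.2 -341.6] z 237.8 F reader [ 1.2 -1. ] -0.2 open 0.527
tool shift cm [-31.45   7.79  29.1 ] turn deg [ 0.1  -0.61 -0.13]
```

```bash
python3 -m crank '[[0,-0.3,0,-3,0.2,2.75,0.06],[0,-0.3,0,-3,0.2,2.75,0.06],[0,-0.3,0,-3,0.2,2.75,0.06],[0,-0.3,0,-3,0.2,2.75,0.06],[0,0,0,-3,0.2,2.75,0.06],[0,0,0,-3,0.2,2.75,0.06],[0,0,0,-3,0.2,2.75,0.06],[0,0,0,-3,0.2,2.75,0.06],[0,0,0,-3,0.2,2.75,0.06],[0,0,0,-3,0.2,2.75,0.06]]'; python3 -c "
from h import *
go(-98,-30,66)"
```

```text
clock: 1.77
eef_pos: [524.7, 131.4, 217.8]
tcp_rot: [-1.571, 0.0, -1.301]
contact_force: [0.9, -0.7, -0.9]
opening: 0.526
t 1.77 local [-117.4  -28.7] z 217.8 F reader [ 0.7 -0.9] -0.9 open 0.526
tool shift cm [ 0.16 15.18  1.94] turn deg [ 0.02  0.7  -0.02]
```

```bash
python3 -m crank '[[0,0.2,0,0,2,0.5,0.06],[0,0.2,0,0,2.5,0.5,0.06],[0,0,0,0,2.5,0.3,0.06],[0,0,0,0,2,0,0.06],[0,0,0,0,1,0,0.06],[0,0,0,0,0,0,0.06],[0,0,0,0,0,0,0.06],[0,0,0,0,0,0,0.06],[0,0,0,0,0,0,0.06],[0,0,0,0,0,0,0.06]]'; python3 -c "
from h import *
go(-98,-30,66)
for n in('scene','top'):
    f=cams.grab_frame(n);cv2.imwrite(f'pics/{n}1.png',f)
    a=f[95:225,155:260] if n=='top' else f[100:270,80:260]
    cv2.imwrite(f'pics/{n}1z.png',cv2.resize(a,None,fx=3.5,fy=3.5,interpolation=cv2.INTER_CUBIC))"
```

```text
clock: 2.6
eef_pos: [542.7, 145.3, 115.6]
tcp_rot: [-1.565, 0.002, -1.3]
contact_force: [0.1, -0.4, 0.8]
opening: 0.53
t 2.6 local [-96.4 -19.8] z 115.6 F reader [ 0.  -0.4] 0.8 open 0.53
tool shift cm [ 1.03  4.95 -0.2 ] turn deg [-0.3   0.78 -0.11]
```

View pics/scene1z.png

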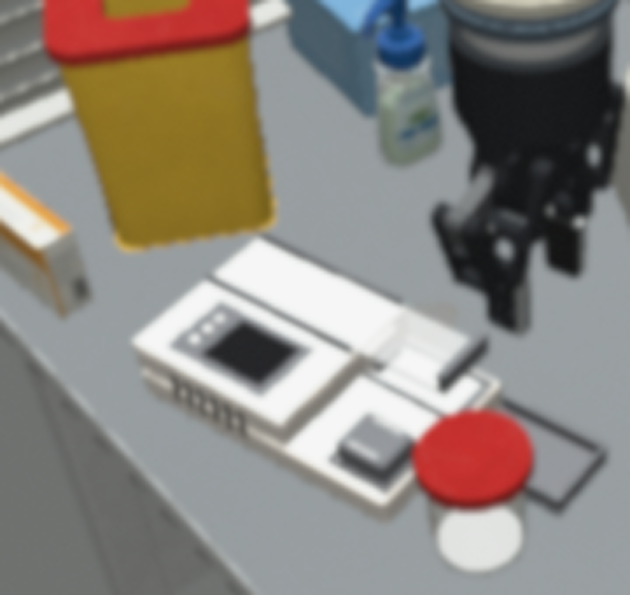

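View pics/top1z.png

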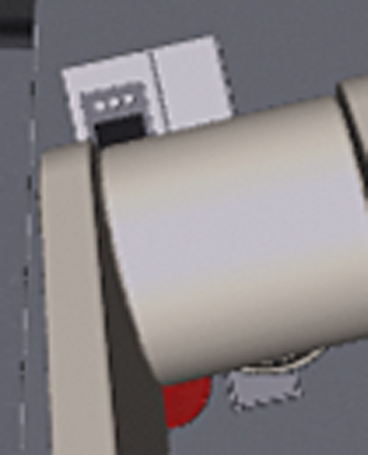

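```bash
python3 -c "
from h import *
c,sn=np.cos(A),np.sin(A);M=np.array([[c,-sn],[sn,c]])
for z in(114,109,104):
  for y in(-50,10):
    for x in(-107,-85): print(z,y,x,((proj('scene',[*(M@[x,y]+T),z])-[80,100])*3.5+1.5).round())
"
python3 - <<'E'
import cv2
f=cv2.imread('pics/scene1.png')[140:210,195:270];cv2.imwrite('pics/s1f.png',cv2.resize(f,None,fx=8,fy=8,interpolation=cv2.INTER_CUBIC))
E
```

```text
114 -50 -107 [586. 264.]
114 -50 -85 [551. 249.]
114 10 -107 [521. 331.]
114 10 -85 [486. 315.]
109 -50 -107 [586. 271.]
109 -50 -85 [552. 256.]
109 10 -107 [521. 338.]
109 10 -85 [486. 322.]
104 -50 -107 [586. 278.]
104 -50 -85 [552. 263.]
104 10 -107 [522. 345.]
104 10 -85 [487. 328.]
```

View pics/s1f.png

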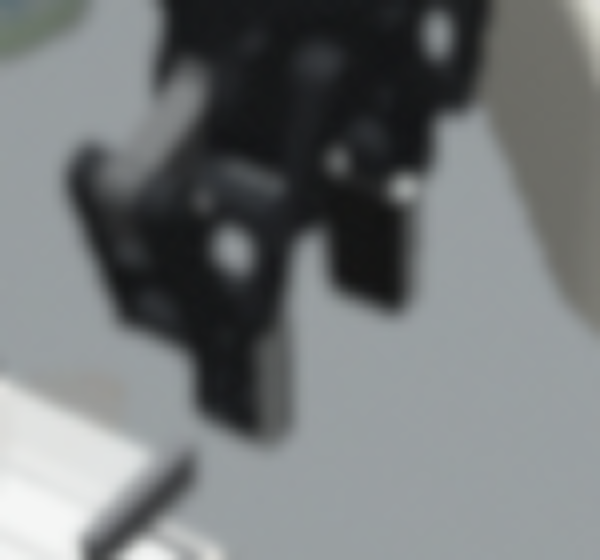

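```bash
python3 -m crank '[[0,0.4,0,0.5,0.6,0,0.06],[0,0.4,0,0.5,0.8,0,0.06],[0,0.2,0,0.2,1,0,0.06],[0,0,0,0,1,0,0.06],[0,0,0,0,1,0,0.06],[0,0,0,0,0.6,0,0.06],[0,0,0,0,0,0,0.06],[0,0,0,0,0,0,0.06],[0,0,0,0,0,0,0.06],[0,0,0,0,0,0,0.06]]'; python3 -c "
from h import *
go(-17,-30,61)"
```

```text
clock: 3.53
eef_pos: [546.3, 132.2, 59.7]
tcp_rot: [-1.566, 0.002, -1.32]
contact_force: [-0.5, 0.4, 0.2]
opening: 0.531
t 3.53 local [-96.3 -33.4] z 59.7 F reader [-0.3  0.5] 0.2 open 0.531
tool shift cm [-0.39 -0.09  7.93] turn deg [-0.28 -0.37 -0.12]
```

```bash
python3 -m crank '[[0,0,0,-0.2,0,0.8,0.06],[0,0,0,-0.1,0,0.8,0.06],[0,0,0,0,0,0.8,0.06],[0,0,0,0,0,0.8,0.06],[0,0,0,0,0,0.8,0.06],[0,0,0,0,0,0.8,0.06],[0,0,0,0,0,0.8,0.06],[0,0,0,0,0,0.6,0.06],[0,0,0,0,0,0.4,0.06],[0,0,0,0,0,0,0.06]]'; python3 -c "
from h import *
go(-17,-30,61)"
```

```text
clock: 4.37
eef_pos: [617.1, 154.0, 61.1]
tcp_rot: [-1.565, 0.002, -1.319]
contact_force: [-1.0, -1.0, -0.1]
opening: 0.525
t 4.37 local [-22.2 -30.3] z 61.1 F reader [-1.2 -0.7] -0.1 open 0.525
tool shift cm [-0.04  0.02  0.52] turn deg [-0.32 -0.32 -0.1 ]
```

Force −1.2 N, so it's pushing the cover. I'll continue to the stop.

```bash
python3 -m crank '[[0,0,0,0,0,0.3,0.06],[0,0,0,0,0,0.3,0.06],[0,0,0,0,0,0.2,0.06],[0,0,0,0,0,0.2,0.06],[0,0,0,0,0,0.2,0.06],[0,0,0,0,0,0.2,0.06],[0,0,0,0,0,0.2,0.06],[0,0,0,0,0,0.2,0.06],[0,0,0,0,0,0.2,0.06],[0,0,0,0,0,0.2,0.06]]'; python3 -c "
from h import *
go(-17,-30,61)"
```

```text
clock: 5.2
eef_pos: [623.5, 156.0, 60.4]
tcp_rot: [-1.599, 0.002, -1.317]
contact_force: [-8.1, -3.9, 7.5]
opening: 0.527
t 5.2 local [-15.5 -30. ] z 60.4 F reader [-8.8 -1.7] 7.5 open 0.527
tool shift cm [-0.   -0.06 -0.15] turn deg [ 1.63 -0.19 -0.13]
```

```bash
python3 -m crank '[[0,0,0,0,0,-0.6,0.06],[0.8,0,0,0,-0.5,-0.8,0.06],[0.8,0,0,0,-0.5,-0.9,0.06],[0,0,0,-1,-0.4,-0.6,0.06],[0,0,0,-1.5,0,0,0.06],[0,0,0,-1.5,0,0,0.06],[0,0,0,-1.2,0,0,0.06],[0,0,0,-0.5,0,0,0.06],[0,0,0,0,0,0,0.06],[0,0,0,0,0,0,0.06]]'; python3 -c "
from h import *
go(-45,30,62)
f=cams.grab_frame('scene');cv2.imwrite('pics/scene2.png',f)
cv2.imwrite('pics/s2z.png',cv2.resize(f[140:250,110:260],None,fx=5,fy=5,interpolation=cv2.INTER_CUBIC))
f=cams.grab_frame('top');cv2.imwrite('pics/top2.png',f)
"
```

```text
clock: 6.03
eef_pos: [580.2, 211.6, 76.8]
tcp_rot: [-1.565, 0.003, -1.317]
contact_force: [-0.6, 0.9, 1.0]
opening: 0.528
t 6.03 local [-43.3  34.7] z 76.8 F reader [-0.3  1. ] 1.0 open 0.528
tool shift cm [ 0.48  1.48 -0.18] turn deg [-0.33 -0.19 -0.19]
```

View pics/s2z.png

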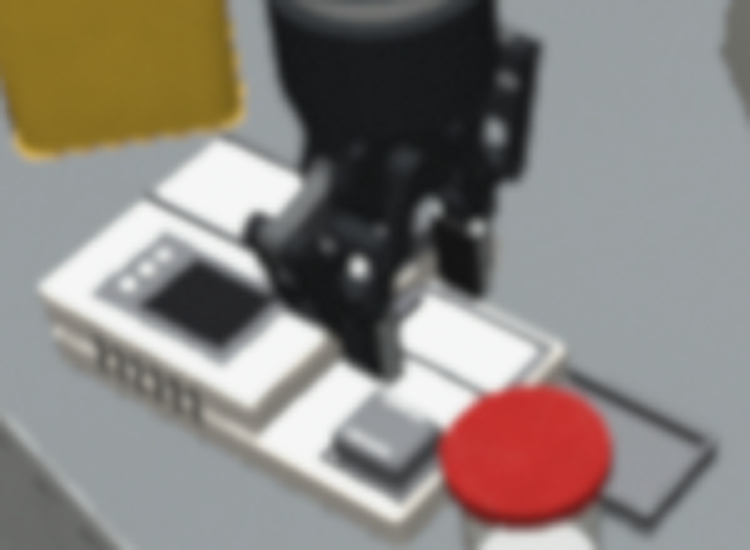

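```bash
python3 -c "
from h import *
c,sn=np.cos(A),np.sin(A);M=np.array([[c,-sn],[sn,c]])
for z in(75,71,66):
  for y in(57,64.7,72):
    for x in(-54,-32): print(z,y,x,((proj('scene',[*(M@[x,y]+T),z])-[110,140])*5+2).round())
"
python3 - <<'E'
import cv2
f=cv2.imread('pics/scene2.png')[180:240,160:220];cv2.imwrite('pics/s2f.png',cv2.resize(f,None,fx=10,fy=10,interpolation=cv2.INTER_CUBIC))
E
```

```text
75 57 -54 [405. 369.]
75 57 -32 [358. 345.]
75 64.7 -54 [392. 382.]
75 64.7 -32 [344. 358.]
75 72 -54 [379. 395.]
75 72 -32 [332. 370.]
71 57 -54 [406. 376.]
71 57 -32 [359. 353.]
71 64.7 -54 [393. 389.]
71 64.7 -32 [346. 365.]
71 72 -54 [380. 402.]
71 72 -32 [333. 378.]
66 57 -54 [407. 386.]
66 57 -32 [361. 362.]
66 64.7 -54 [394. 399.]
66 64.7 -32 [347. 375.]
66 72 -54 [381. 411.]
66 72 -32 [335. 387.]
```

View pics/s2f.png

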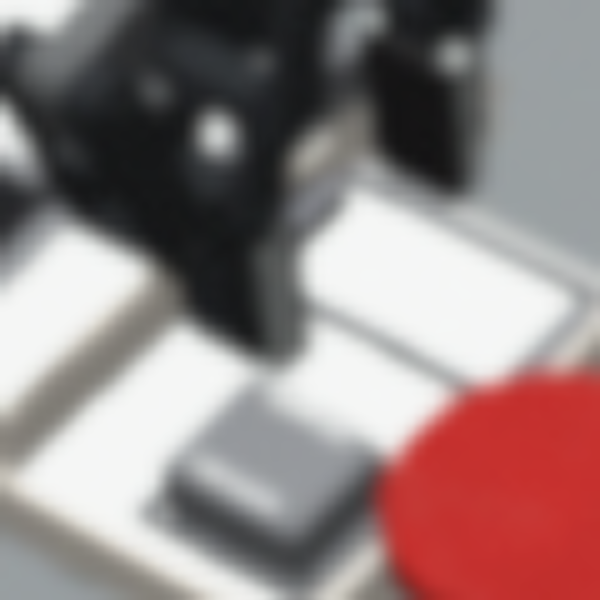

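```bash
python3 -m crank '[[0,-0.2,0,0.2,0.5,-0.1,0.06],[0,-0.1,0,0.2,0.6,-0.1,0.06],[0,0,0,0.1,0.6,0,0.06],[0,0,0,0,0.6,0,0.06],[0,0,0,0,0.3,0,0.06],[0,0,0,0,0,0,0.06],[0,0,0,0,0,0,0.06],[0,0,0,0,0,0,0.06],[0,0,0,0,0,0,0.06],[0,0,0,0,0,0,0.06]]'; python3 -c "
from h import *
go(-45,30,34)"
```

```text
clock: 6.97
eef_pos: [580.4, 202.9, 47.3]
tcp_rot: [-1.566, 0.003, -1.315]
contact_force: [-0.8, -0.0, 0.9]
opening: 0.533
t 6.97 local [-45.3  26.2] z 47.3 F reader [-0.8  0.2] 0.9 open 0.533
tool shift cm [-0.37  1.33  0.02] turn deg [-0.27 -0.1  -0.2 ]
```

```bash
python3 -m crank '[[0,0,0,-0.2,0,0,0.06],[0,0,0,-0.15,0,0,0.06],[0,0,0,0,0.1,0,0.06],[0,0,0,0,0.4,0,0.06],[0,0,0,0,0.5,0,0.06],[0,0,0,0,0.5,0,0.06],[0,0,0,0,0.5,0,0.06],[0,0,0,0,0.4,0,0.06],[0,0,0,0,0.4,0,0.06],[0,0,0,0,0.4,0,0.06]]'; python3 -c "
from h import *
go(-45,30,34)
f=cams.grab_frame('scene');cv2.imwrite('pics/scene3.png',f)
cv2.imwrite('pics/s3z.png',cv2.resize(f[140:250,110:260],None,fx=5,fy=5,interpolation=cv2.INTER_CUBIC))"
```

```text
clock: 7.8
eef_pos: [580.0, 206.9, 37.3]
tcp_rot: [-1.566, 0.004, -1.314]
contact_force: [-15.5, -6.7, 47.9]
opening: 0.528
t 7.8 local [-44.7  30.2] z 37.3 F reader [-16.7  -2.5] 47.9 open 0.528
tool shift cm [ 0.02  0.33 -0.04] turn deg [-0.28 -0.03 -0.26]
```

View pics/s3z.png

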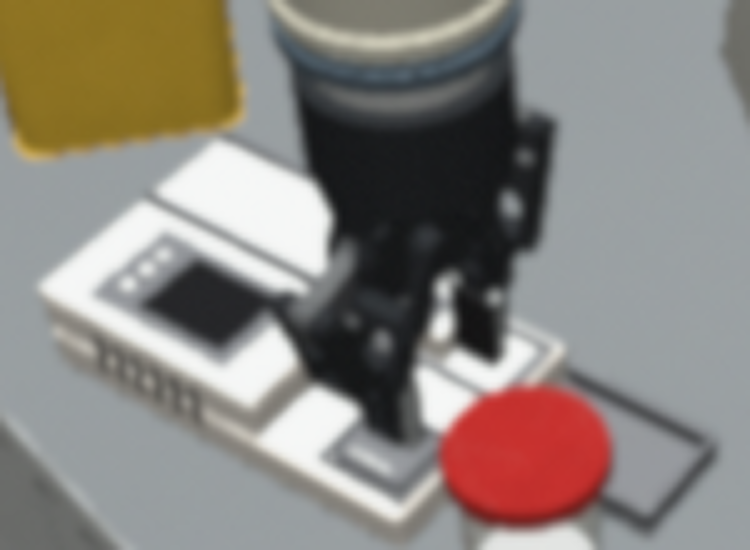

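```bash
python3 -m crank '[[0,0,0,0,0.15,0,0.06],[0,0,0,0,0.15,0,0.06],[0,0,0,0,0.15,0,0.06],[0,0,0,0,0.15,0,0.06],[0,0,0,0,0.15,0,0.06],[0,0,0,0,0.15,0,0.06],[0,0,0,0,0.15,0,0.06],[0,0,0,0,0.15,0,0.06],[0,0,0,0,0.15,0,0.06],[0,0,0,0,0.15,0,0.06]]'; python3 -c "
from h import *
go(-45,30,34);s=r.sense();print(s['wrist_torque'],s['contact_force'],s['tcp_rot'])
f=cams.grab_frame('scene');cv2.imwrite('pics/scene4.png',f)
cv2.imwrite('pics/s4z.png',cv2.resize(f[180:240,160:230],None,fx=9,fy=9,interpolation=cv2.INTER_CUBIC))"
```

```text
clock: 8.68
eef_pos: [579.9, 206.6, 38.0]
tcp_rot: [-1.565, 0.006, -1.316]
contact_force: [-7.7, -3.4, 23.5]
opening: 0.527
t 8.68 local [-44.8  30. ] z 38.0 F reader [-8.3 -1.3] 23.5 open 0.527
tool shift cm [ 0.    0.4  -0.02] turn deg [-0.36 -0.11 -0.36]
[0.01546864 1.42872668 0.15701934] [-7.70862906 -3.4197181  23.48982261] [-1.56452709  0.006275   -1.31551154]
```

View pics/s4z.png

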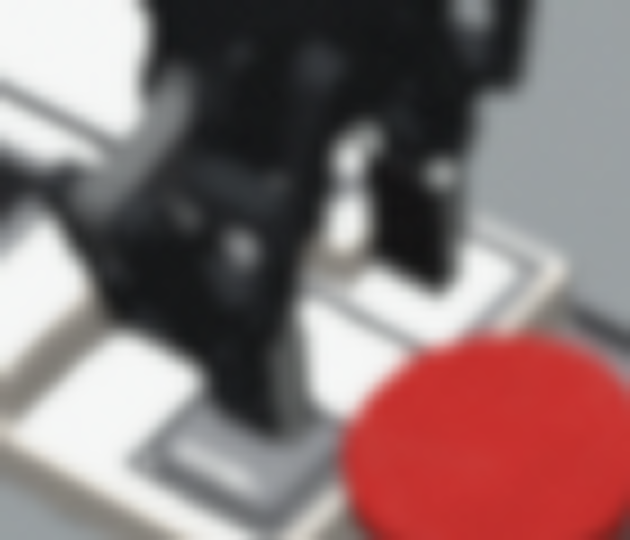

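```bash
python3 -c "
from h import *
c,sn=np.cos(A),np.sin(A);M=np.array([[c,-sn],[sn,c]])
f=cv2.resize(cv2.imread('pics/scene4.png')[180:240,160:230],None,fx=11,fy=11,interpolation=cv2.INTER_CUBIC)
def P(x,y,z): return tuple(int(v) for v in (proj('scene',[*(M@[x,y]+T),z])-[160,180])*11+5)
def L(pts,col): cv2.polylines(f,[np.array([P(*p) for p in pts])],True,col,1)
L([(-34,14,24),(-34,-14,24),(-34,-14,40),(-34,14,40)],(0,0,255))
L([(-34,14,40),(-34,-14,40),(16,-14,40),(16,14,40)],(0,200,255))
L([(-6,20,47.5),(-6,-20,47.5),(-6,-20,63),(-6,20,63)],(255,0,0))
L([(-28,45.5,30),(-28,74.5,30),(-62,74.5,30),(-62,45.5,30)],(0,255,0))
cv2.imwrite('pics/s4o.png',f)
f=cams.grab_frame('top');cv2.imwrite('pics/t4z.png',cv2.resize(f[95:225,155:260],None,fx=4.5,fy=4.5,interpolation=cv2.INTER_CUBIC))"
```

```text
(no output)
```

View pics/s4o.png

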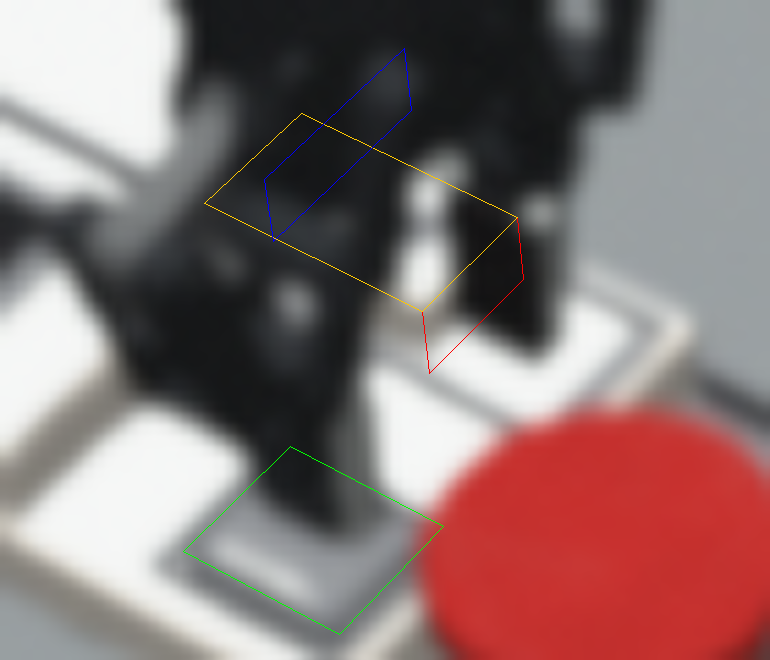

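View pics/t4z.png

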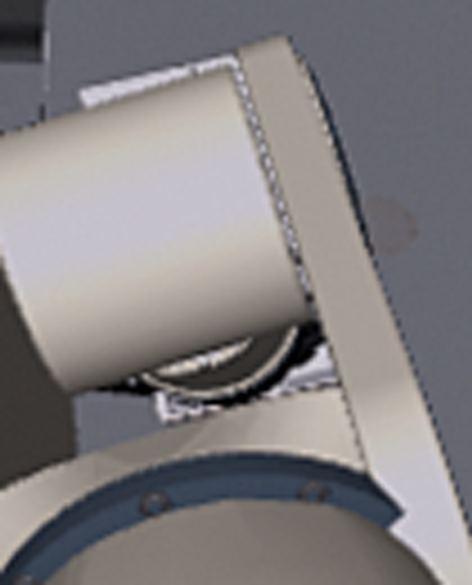

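```bash
python3 -c "
from h import *
from rig import order
go(-45,30,34); print(order.sign_off())"
```

```text
t 8.78 local [-44.9  30. ] z 38.0 F reader [-8.3 -0.8] 23.9 open 0.532
tool shift cm [ 0.    0.4  -0.02] turn deg [-0.36 -0.12 -0.36]
the job is handed in; nothing more can be done
None
```

I slid the cover back to its stop, then pressed the eject key to its stop with one fingertip while the other stood in the lane. I handed the job in at 8.8 s with the key held down and the cartridge trapped; no verdict was reported.

**Cover:** I pushed the ridge with one finger until the force rose to about 9 N against the stop. The ridge front ended near its expected fully-back position of x −6 mm. The lane looked clear in the scene picture before I pressed the key.

**Key:** At hand-in it was held with about 24 N, far above its 4.5 N spring, so it was on its stop. Its top matched the 30 mm fully pressed outline in the picture. The force briefly reached 48 N during the press, on the fingertip, and I then eased it.

**Cartridge:** The lane finger stood at about x −45 mm, y 0, roughly 6 mm above the floor. The scene picture shows the cartridge's front corner out of the housing and up against that finger, within about 3 mm of where I predicted.

**Not confirmed:**
- **Top view:** the arm blocked the top camera, so the trapped cartridge was seen only from one side.
- **Sideways force:** the −8 N along the lane at hand-in is more than the pusher's 2 N. I put the rest down to friction under the pressing finger.
- **Cups:** the red cup looked unmoved in the pictures and the hand stayed clear of it. The yellow cup was well away from the hand's working area, but I did not check it again after the first picture.

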